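# Close the click-stop cap of the orange food flask

## Robot

A 7-joint arm with a two-finger parallel gripper is mounted at the origin on a cart in front of the work surface, level with it; the furniture and walls round the work are solid. World frame = base frame: x ahead of the robot, y to its left, z up, the work surface at z = 0. Lengths are in m, angles in rad, forces in N, time in s.
With the tool pointing down it reaches from about 0.4 to 0.875 m from the base axis. Payload 19.3 kg.
Tool frame: the origin (TCP) lies at the very end of the fingers, on their centre line; the grasp point (between the pads) lies 19 mm behind it; z points along the fingers, y is the line along which they close (so a half turn about z gives the same grasp; the last joint's range is limited). The gripper opens to 85 mm and grips with 20 to 120 N. Pads are 22 mm wide; open, the fingers measure 114 mm over their backs; the gripper's body (76 mm by 85 mm) begins 54 mm behind the grasp point. The pads swing forward as they close: fully open they stand 13 mm farther back than shut.
Start: joints at [1.114, 0.521, -0.036, 1.599, 0.021, 1.021, -0.113], TCP at [0.236, -0.579, 0.231] pointing down, gripper open.
Joint ranges: [-2.91, 2.91], [-0.3, 2.13], [-1.5, 1.42], [0.17, 2.43], [-1.26, 4.41], [0.16, 1.93], [-2.52, 2.52]. Speed limits (rad/s): [1.89, 1.89, 2.39, 2.39, 3.01, 3.01, 3.01].

## Interface

Orientations are given as a rotation vector (axis times angle).
In Python, from station import bot gives the robot as it stands.
- The arm moves only by the shell command python3 -m inch 'ROWS'. ROWS is JSON, a list that holds one entry, the list of rows, each a list of 5 numbers: the closure, from 0 (fully open) to 1 (shut), then the shift along the tool's x, y, z in m, then the turn about the tool's z in degrees. In form: [[[hand, tx, ty, tz, spin], ...]]. A call has 1 to 12 rows; each row is the pose to reach, as a shift and turn from the pose commanded when the call began, along the tool's axes at that moment; what a row does not reach only later rows make up. A row lasts 1/10 s, in which the tool goes at most 50 mm and 8.59 degrees, less where a joint would pass 70% of its speed; a pose out of reach is approached as far as the arm can. A call with a gripper value outside its range is refused whole. The fingers move at their own pace and stop on an object; the grip force is fixed at half the most. Time passes only in rows, so rows that repeat a pose let the fingers close. It gives the time, the measured TCP pose, the force, the opening and the grip force at its end, in the units of the state.
- bot.get_obs(): the state, without advancing time (a new reading comes with each control period).
- bot.get_image(name): name is "scene" or "top"; returns the picture (480x640x3 uint8, red, green, blue); there is no depth.
- bot.camera_model(name): a dict with "fx", "fy", "cx", "cy" (pixels), "k1" (the pictures are not rectified: a ray, as slopes to the right and down, at radius r is drawn at 1 + k1 r^2 times it, then the intrinsics apply), "extrinsics" (4x4, takes a point from camera to world coordinates). Camera axes: x right, y down, z forward; pixel columns grow to the right and rows downward; lengths in m; the calibration is good to about 2 mm. A picture is of the moment at which its call begins. camera_model takes no time and is no camera call.
- bot.job_done(): hands the job in; it is judged then, once.
The state is a dict: "time": time; "joint_positions": joint angles; "qvel": joint speeds; "joint_efforts": joint torques, N m; "ee_pos": TCP position; "tool_rot": TCP orientation; "force": force on the tool from outside, world axes, zero at the start; "ft_torque": the same for the moment, N m; "finger_gap": finger opening in m; "gripper_force": force on a finger pad.
Only numpy, scipy, OpenCV 4.12 (cv2) and the standard library are available. Lean on these libraries where they do the work, as an engineer would, in place of code of your own. Each camera call takes 0.05 s, during which the arm holds its last target. There are 200 camera calls.

## Task

The food flask with the orange cap is not closed yet. Take the orange cap by its wing from above and turn it clockwise until it is home and its ratchet clicks and slips at least once, then let go. Leave the flask with the blue cap alone; it is already shut.

Things in the scene. Friction and masses are not known exactly. Their poses are not given: they have to be found in the camera images.
- orange_grip (a point): Centre of the wing on the orange cap: an upright bar 56 long, 14 thick, 26 high (mm), point half-way up, on the axis of turning. x along the wing, y across it, z up; turns with the cap, never rises. Wing top is 146, the round cap top under the wing (74 across) 120 above the worktop. Flask: silvery, 78 across, orange band, stuck fast to the worktop by a black suction foot.
- orange_thread (a joint): How far the thread in the orange cap is screwed in (rad): 0 = fully home at its stop, negative = still open; grows as the cap turns clockwise seen from above. Starts between -0.7 and -0.3 and turns easily (0.04 N m) with the cap until it meets the stop.
- orange_ratchet (a joint): Slip of the orange cap past its thread (rad), clockwise positive, 0 at the start and until the thread is home. It then clicks over notches 0.35 rad (20 deg) apart at about 0.15 N m; on release it settles in the nearest notch. Stopping just past a click can push the thread back by up to 0.18 rad: harmless. One clockwise turn of 1.2 rad is enough from every start.
- blue_wing (a point): On the like flask with a blue cap and blue band, already shut, also stuck to the worktop: the end of its cap's wing, half-way up (133 mm above the worktop), 28 mm from the cap's axis, which lies along this point's +x. To be left alone.

How it is judged:
At the end, for the whole second after the job is handed in: The orange cap's thread is home (within 0.21 rad of its stop, which allows for the spring-back of a click), the cap has slipped at least one notch past it (ratchet above 0.26 rad) and is at rest, and the blue cap's wing end is within 8 mm of where it was (value of joint orange_thread above -0.21 rad and value of joint orange_ratchet above 0.26 rad and velocity of joint orange_ratchet below 0.1 rad/s and distance of blue_wing from where it was at the start of the episode below 0.008 m); the robot touches nothing.
It fails at once if the blue cap is turned (its wing end moves more than 8 mm) (distance of blue_wing from where it was at the start of the episode above 0.008 m).
It also fails if it takes over 35 s, if anything falls off the work surface, if the arm or the gripper's body presses on something with over 40 N, if the wrist force passes 120 N, or if a joint passes its speed limit or range.

## Working session

There is one attempt and no reset: what is moved stays moved. The work goes in short steps, Python scripts to look and compute and a shell command to move; the robot and the scene stay as the last step left them, time stands still between calls to the robot, and variables do not carry over. Pictures are saved under pics/ and viewed, at most 10 in all, crops included, and the job is handed in when it is done.

```bash
mkdir -p pics; python3 - <<'E'
from station import bot
import cv2,numpy as np
o=bot.get_obs();print(o['time'],o['ee_pos'],o['tool_rot'],o['finger_gap'])
for n in("scene","top"):
    im=bot.get_image(n);cv2.imwrite(f"pics/{n}0.png",im[:,:,::-1]);m=bot.camera_model(n);print(n,m)
E
```

```text
0.0 [ 0.23561679 -0.578534    0.23070802] [-3.08195544e+00 -6.03579818e-01  4.28328707e-04] 0.08534038055907742
scene {'fx': 577.6153277023418, 'fy': 577.6153277023418, 'cx': 314.9971847101768, 'cy': 238.10964933015737, 'k1': -0.19135819325151615, 'extrinsics': array([[-0.81285522, -0.4167637 ,  0.40690837, -0.01863679],
       [-0.5824361 ,  0.57452817, -0.57505266,  0.65941704],
       [ 0.00588076, -0.70443268, -0.70974644,  0.96515352],
       [ 0.        ,  0.        ,  0.        ,  1.        ]])}
top {'fx': 496.03326951800267, 'fy': 496.03326951800267, 'cx': 317.55381275466897, 'cy': 248.22999212580532, 'k1': 0.004426158296721704, 'extrinsics': array([[-8.11194091e-03, -9.80642522e-01,  1.95638547e-01,
         2.75375974e-01],
       [-9.99967001e-01,  8.04120508e-03, -1.15583356e-03,
         7.58910422e-03],
       [-4.39710141e-04, -1.95641467e-01, -9.80675391e-01,
         1.04446486e+00],
       [ 0.00000000e+00,  0.00000000e+00,  0.00000000e+00,
         1.00000000e+00]])}
```

View pics/scene0.png

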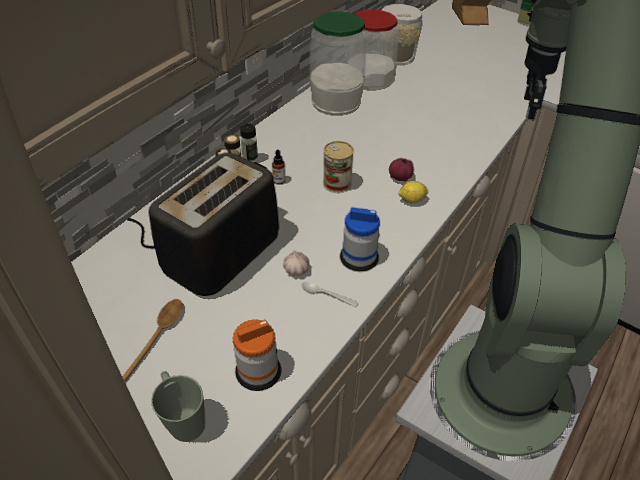

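View pics/top0.png

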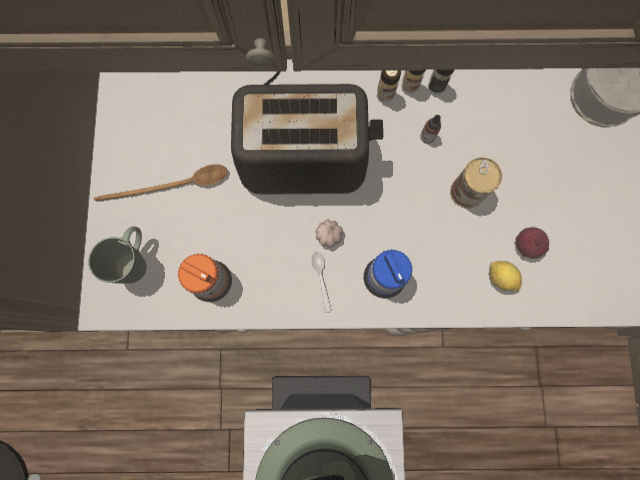

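The scene view shows the orange cap at about (255,338) and the blue one at (362,222). In the top view they are at (198,273) and (393,269). The mug stands beside the orange flask, and the toaster is behind it.

```bash
python3 - <<'E'
import cv2,numpy as np
t=cv2.imread('pics/top0.png')[245:305,170:235];s=cv2.imread('pics/scene0.png')[310:375,225:290]
f=lambda a:cv2.resize(a,(390,390),interpolation=cv2.INTER_NEAREST)
cv2.imwrite('pics/crop0.png',np.hstack([f(cv2.imread('pics/top0.png')[245:310,170:235]),f(s)]))
E
```

```text
(no output)
```

View pics/crop0.png

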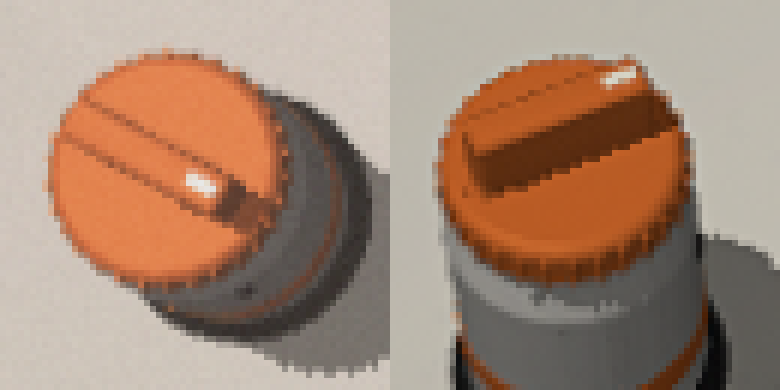

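The crop shows the wing-top corners. In the top view (crop px) they are (85,95), (62,133), (217,217) and (240,178). In the scene view, matched in the same way, they are near (465,122), (477,153), (655,93) and (635,61). The white mark is on one end of the wing.

```bash
cat > h.py <<'E'
from station import bot
import cv2,numpy as np
def ray(n,px):
    m=bot.camera_model(n);K=np.array([[m['fx'],0,m['cx']],[0,m['fy'],m['cy']],[0,0,1]])
    px=np.array(px,float).reshape(-1,1,2)
    d0=((px.reshape(-1,2)-K[:2,2])/m['fx']);d=d0.copy()
    for _ in range(20): d=d0/(1+m['k1']*(d**2).sum(1,keepdims=True))
    E=m['extrinsics'];return E[:3,3],np.c_[d,np.ones(len(d))]@E[:3,:3].T
def plane(n,px,z):
    o,d=ray(n,px);return o+d*((z-o[2])/d[:,2])[:,None]
def tri(p,q):
    a,u=ray("top",p);b,v=ray("scene",q);r=[]
    for i in range(len(u)):
        s=np.linalg.lstsq(np.c_[u[i],-v[i]],b-a,rcond=None)[0]
        r.append(((a+s[0]*u[i])+(b+s[1]*v[i]))/2); print('gap',np.linalg.norm(a+s[0]*u[i]-b-s[1]*v[i]).round(4))
    return np.array(r)
E
python3 - <<'E'
from h import *
T=np.array([[85,95],[62,133],[217,217],[240,178]])/6-.5+[170,245]
S=(np.array([[465,122],[477,153],[655,93],[635,61]])-[390,0])/6-.5+[225,310]
print('centre',tri([T.mean(0)],[S.mean(0)]))
for n,P in(('top',T),('scene',S)):
    w=plane(n,P,.146);print(n,w.round(4),w.mean(0).round(4))
# pair by geometry: each T-corner's nearest S-corner on the plane; wing axis
    a=(w[2]+w[3]-w[0]-w[1])/2;print('len,dir deg',np.linalg.norm(a),np.degrees(np.arctan2(a[1],a[0])))
# cap outline per view by orange mask
for n in('top','scene'):
    im=cv2.imread(f'pics/{n}0.png');h=cv2.cvtColor(im,cv2.COLOR_BGR2HSV)
    m=cv2.inRange(h,(4,150,90),(16,255,255));c=max(cv2.findContours(m,0,1)[0],key=cv2.contourArea)
    e=cv2.fitEllipse(c);print(n,e,plane(n,[e[0]],.118))
o=bot.get_obs();from scipy.spatial.transform import Rotation as R
print(R.from_rotvec(o['tool_rot']).as_matrix().round(3))
E
```

```text
gap 0.0005
centre [[0.41597306 0.23364361 0.13803444]]
top [[0.434  0.2527 0.146 ]
 [0.4222 0.2592 0.146 ]
 [0.396  0.211  0.146 ]
 [0.4079 0.2044 0.146 ]] [0.415  0.2318 0.146 ]
len,dir deg 0.0549241696167899 -118.42436345249801
scene [[0.4299 0.2578 0.146 ]
 [0.42   0.264  0.146 ]
 [0.392  0.217  0.146 ]
 [0.404  0.2114 0.146 ]] [0.4115 0.2375 0.146 ]
len,dir deg 0.05393468659798036 -120.00465239542604
top ((196.77325439453125, 272.5959777832031), (34.94718933105469, 38.64439010620117), 39.7202033996582) [[0.41521507 0.23463318 0.118     ]]
scene ((253.2817840576172, 337.5899963378906), (35.700469970703125, 40.386634826660156), 72.96661376953125) [[0.41080284 0.23966913 0.118     ]]
[[ 0.926  0.377 -0.   ]
 [ 0.377 -0.926  0.001]
 [-0.    -0.001 -1.   ]]
```

Wing centre is about (0.415, 0.234), its top at about 0.14–0.146 (triangulated height agrees with the text), and it lies along 61°. I'll move there at a safe height, past the outside of the blue flask.

```bash
python3 -m inch '[[[0,0.038,-0.022,-0.01,0],[0,0.076,-0.044,-0.02,0],[0,0.114,-0.066,-0.03,0],[0,0.152,-0.088,-0.04,0],[0,0.19,-0.11,-0.05,0],[0,0.228,-0.132,-0.05,0],[0,0.266,-0.154,-0.05,-4],[0,0.303,-0.178,-0.05,-8],[0,0.32,-0.217,-0.05,-12],[0,0.338,-0.256,-0.05,-16],[0,0.355,-0.295,-0.05,-20],[0,0.373,-0.334,-0.05,-24]]]'
python3 - <<'E'
from h import *
from scipy.spatial.transform import Rotation as R
o=bot.get_obs();print(o['time'],o['joint_positions'],R.from_rotvec(o['tool_rot']).as_matrix().round(3))
E
```

```text
time: 1.3
ee_pos: [0.4548, -0.1272, 0.2812]
tool_rot: [-2.888, -1.236, 0.001]
force: [1.7, 0.6, 1.1]
finger_gap: 0.0855
gripper_force: 0.0
1.3 [ 0.41286599  0.23264467 -0.31633736  1.91248031  0.08496033  1.00957437
 -0.70320432] [[ 0.691  0.723 -0.   ]
 [ 0.723 -0.691 -0.   ]
 [-0.    -0.    -1.   ]]
```

```bash
python3 -m inch '[[[0,0.026,-0.031,0,-8],[0,0.052,-0.062,0,-16],[0,0.078,-0.093,0,-24],[0,0.104,-0.124,0,-32],[0,0.13,-0.154,0,-40],[0,0.155,-0.185,0,-48],[0,0.181,-0.216,0,-56],[0,0.207,-0.247,0,-64],[0,0.233,-0.278,0,-72],[0,0.233,-0.278,0,-80],[0,0.233,-0.278,0,-88],[0,0.233,-0.278,0,-96]]]'
python3 -m inch '[[[0,0,0,0,-8],[0,0,0,0,-16],[0,0,0,0,-24],[0,0,0,0,-32],[0,0,0,0,-40],[0,0,0,0,-48],[0,0,0,0,-56],[0,0,0,0,-64],[0,0,0,0,-72],[0,0,0,0,-80],[0,0,0,0,-88],[0,0,0,0,-96]]]'
python3 - <<'E'
from h import *
from scipy.spatial.transform import Rotation as R
for n in('scene','top'): cv2.imwrite(f'pics/{n}1.png',bot.get_image(n)[:,:,::-1])
o=bot.get_obs();M=R.from_rotvec(o['tool_rot']).as_matrix()
print(o['time'],o['joint_positions'],M.round(3),np.degrees(np.arctan2(M[1,0],M[0,0])))
E
```

```text
time: 2.5
ee_pos: [0.4158, 0.232, 0.281]
tool_rot: [-1.009, -2.975, 0.001]
force: [0.4, -0.3, -0.7]
finger_gap: 0.0855
gripper_force: 0.0
time: 3.7
ee_pos: [0.416, 0.2316, 0.2812]
tool_rot: [1.534, -2.741, 0.0]
force: [-0.2, 0.1, -0.5]
finger_gap: 0.0851
gripper_force: 0.0
3.8 [ 0.28391743  0.43787203 -1.19944764  1.87636142  0.44925485  1.13845695
  1.5080396 ] [[-0.525 -0.851 -0.001]
 [-0.851  0.525  0.   ]
 [ 0.     0.001 -1.   ]] -121.69951449747639
```

View pics/scene1.png

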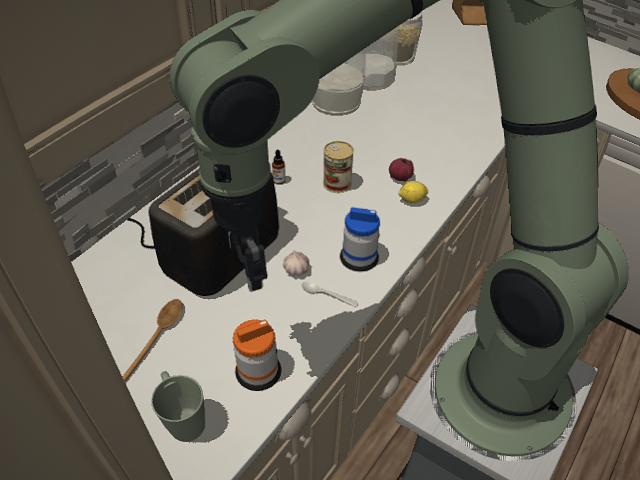

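The gripper hangs over the orange cap with nothing in the way, and the scene is otherwise unchanged. I'll descend with the pads either side of the wing and close.

```bash
python3 -m inch '[[[0,-0.001,0.002,0.03,-2],[0,-0.001,0.002,0.06,-2],[0,-0.001,0.002,0.09,-2],[0,-0.001,0.002,0.12,-2],[0,-0.001,0.002,0.14,-2],[0,-0.001,0.002,0.15,-2],[0,-0.001,0.002,0.157,-2],[0,-0.001,0.002,0.157,-2],[0.4,-0.001,0.002,0.157,-2],[0.6,-0.001,0.002,0.157,-2]]]'
python3 -m inch '[[[0.7,0,0,0,0],[0.8,0,0,0,0],[1,0,0,0,0],[1,0,0,0,0],[1,0,0,0,0],[1,0,0,0,0],[1,0,0,0,0],[1,0,0,0,0]]]'
python3 - <<'E'
from h import *
from scipy.spatial.transform import Rotation as R
o=bot.get_obs();M=R.from_rotvec(o['tool_rot']).as_matrix()
print(o['joint_positions'],o['ft_torque'],np.degrees(np.arctan2(M[1,0],M[0,0])))
a=bot.get_image('scene')[270:400,170:330];cv2.imwrite('pics/g.png',cv2.resize(a,None,fx=4,fy=4)[:,:,::-1])
E
```

```text
time: 4.8
ee_pos: [0.4153, 0.2339, 0.125]
tool_rot: [-1.573, 2.718, -0.0]
force: [-0.2, 0.6, 0.2]
finger_gap: 0.0589
gripper_force: 0.0
time: 5.6
ee_pos: [0.414, 0.2345, 0.1248]
tool_rot: [1.576, -2.718, -0.002]
force: [-10.4, 1.7, 14.0]
finger_gap: 0.0126
gripper_force: 58.6
[ 0.10165203  0.64073745 -1.00670429  2.043897    0.72574863  0.86302576
  1.29734047] [ 0.29385145  2.17574458 -0.01408754] -119.79223352414282
```

View pics/g.png

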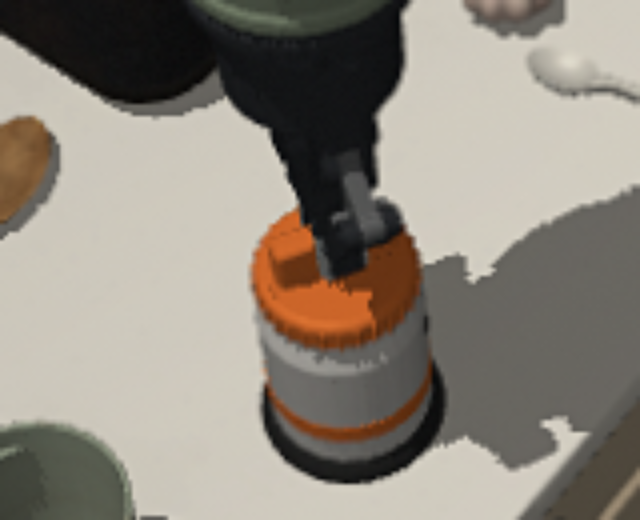

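The wing is gripped: opening 12.6 mm, 59 N, and the pads near the middle of the wing. Now I'll turn it clockwise.

```bash
python3 -m inch '[[[1,0,0,0,6],[1,0,0,0,12],[1,0,0,0,18],[1,0,0,0,24],[1,0,0,0,30],[1,0,0,0,36]]]'
python3 -c "
from h import *
o=bot.get_obs();print(o['ft_torque'],o['joint_positions'])"
python3 -m inch '[[[1,0,0,0,6],[1,0,0,0,12],[1,0,0,0,18],[1,0,0,0,24],[1,0,0,0,30],[1,0,0,0,34],[1,0,0,0,34],[1,0,0,0,34]]]'
python3 - <<'E'
from h import *
from scipy.spatial.transform import Rotation as R
o=bot.get_obs();M=R.from_rotvec(o['tool_rot']).as_matrix()
print(o['joint_positions'],o['ft_torque'],np.degrees(np.arctan2(M[1,0],M[0,0])))
E
```

```text
time: 6.25
ee_pos: [0.4134, 0.235, 0.1248]
tool_rot: [0.653, -3.072, -0.002]
force: [-16.6, 4.4, 14.4]
finger_gap: 0.0129
gripper_force: 60.1
[1.02755797 3.50285564 0.61073498] [ 0.00563495  0.57918214 -0.85860931  2.04837403  0.61870009  0.79148548
  0.76160346]
time: 7.05
ee_pos: [0.4132, 0.2355, 0.1248]
tool_rot: [-0.267, -3.129, -0.002]
force: [-16.1, 6.6, 14.7]
finger_gap: 0.0124
gripper_force: 62.7
[-0.09594034  0.53368815 -0.71373034  2.05276916  0.51470667  0.73708662
  0.26765812] [ 1.5659868   3.62093158 -0.0132491 ] 170.2618611115251
```

The cap has turned 70°. Open, lift straight up, then look from above.

```bash
python3 -m inch '[[[0.7,0,0,0,0],[0.4,0,0,0,0],[0,0,0,0,0],[0,0,0,0,0],[0,0,0,0,0],[0,0,0,0,0],[0,0,0,-0.03,0],[0,0,0,-0.07,0],[0,0,0,-0.11,0],[0,0,0,-0.15,0],[0,0,0,-0.15,0]]]'
python3 - <<'E'
from h import *
a=bot.get_image('scene')[280:400,170:330]
b=cv2.imread('pics/scene0.png')[280:400,170:330]
cv2.imwrite('pics/e.png',cv2.resize(np.hstack([b,a[:,:,::-1]]),None,fx=2.5,fy=2.5))
E
```

```text
time: 8.15
ee_pos: [0.4163, 0.2349, 0.2786]
tool_rot: [0.269, 3.124, 0.005]
force: [0.2, 0.2, -0.9]
finger_gap: 0.0854
gripper_force: 0.0
```

View pics/e.png

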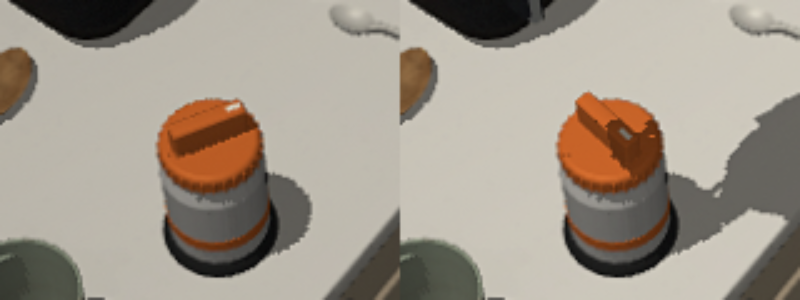

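The wing has turned from pointing right and slightly up to pointing down-right. In the view, the back end is at (583,98) and the mark at (627,132). I'll check the angle by ray casting.

```bash
python3 - <<'E'
from h import *
for P,ox in(([[168,131],[235,106]],0),([[583,98],[627,132]],400)):
    w=plane('scene',(np.array(P)-[ox,0])/2.5+[170,280],.146);d=w[1]-w[0];print(w,np.degrees(np.arctan2(d[1],d[0])))
print(bot.get_obs()['qvel'].round(3))
E
```

```text
[[0.42606926 0.26170352 0.146     ]
 [0.40211058 0.21742176 0.146     ]] -118.41563397192003
[[0.4361433  0.23374107 0.146     ]
 [0.3925438  0.23805934 0.146     ]] 174.34363861849207
[-0.014  0.045  0.022  0.052  0.021 -0.031 -0.018]
```

The cap turned about 1.2 rad, the gripper is clear of everything, and the blue cap was not touched. Handing in.

```bash
python3 -c "
from station import bot
print(bot.job_done())"
```

```text
the job is handed in; nothing more can be done
None
```

I turned the orange cap about 1.2 rad clockwise by its wing, the amount the task says is enough to bring it home and past a click. I then released it, left the blue cap untouched, and handed the job in; the click and thread position could not be read directly, and no verdict came back.

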